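# Weigh two nested sample cups under the draft shield

## Robot

A 6-joint arm with a two-finger parallel gripper is mounted at the origin on the work surface. World frame = base frame: x ahead of the robot, y to its left, z up, the work surface at z = 0. Lengths are in mm, angles in degrees, forces in N, time in s.
With the tool pointing down it reaches from about 375 to 925 mm from the base axis. Payload 5.7 kg.
Tool frame: the origin (TCP) lies at the very end of the fingers, on their centre line; the grasp point (between the pads) lies 19 mm behind it; z points along the fingers, y is the line along which they close (so a half turn about z gives the same grasp; the last joint's range is limited). The gripper opens to 85 mm and grips with 20 to 120 N. Pads are 22 mm wide; open, the fingers measure 114 mm over their backs; the gripper's body (76 mm by 85 mm) begins 54 mm behind the grasp point. The pads swing forward as they close: fully open they stand 13 mm farther back than shut.
Start: joints at [57.978, 20.558, 86.54, -0, 72.909, -6.595], TCP at [257.613, 541.847, 231.267] pointing down, gripper open.
Joint ranges: [-170.27, 170.27], [-57.76, 135], [12.27, 136.19], [-55.21, 235.2], [11.17, 155.16], [-170.74, 170.74]. Speed limits (degrees/s): [136.94, 136.94, 180, 180, 180, 180].

## Interface

Orientations are given as [roll, pitch, yaw] about the fixed x, y, z axes, in that order (R = Rz(yaw) Ry(pitch) Rx(roll)).
In Python, from cell import bot, imaging, models gives the robot as it stands. The module is installed in compiled form; this text tells all that it offers.
- The arm moves only by the tool apply_moves, never from a script. Its argument "moves" is one flat list of numbers, 7 for each row, row after row: the opening, from 0 (shut) to 1 (fully open), then the shift along the world's x, y, z in cm, then the turn, a rotation vector about the world's x, y, z in rad. In form: [fingers, x, y, z, rx, ry, rz, fingers, x, y, z, rx, ry, rz, ...]. A call has 1 to 20 rows; each row shifts and turns the commanded pose from where the row before left it; what a row does not reach is not made up. A row lasts 1/8 s, in which the tool goes at most 62.5 mm and 10.7 degrees, less where a joint would pass 70% of its speed; a pose out of reach is approached as far as the arm can. A call with a gripper value outside its range is refused whole. The fingers move at their own pace and stop on an object; "force" is the grip in N (left out, the last holds). Time passes only in rows, so rows that do not move let the fingers close. It gives the time, the measured TCP pose, the force, the opening and the grip force at its end, in the units of the state.
- bot.observe(): the state, without advancing time (a new reading comes with each control period).
- imaging.snapshot(name): name is "scene" or "top" or "wrist"; returns a dict with "pixels" (480x640x3 uint8, blue, green, red), "K" (3x3 intrinsics, pixels), "T" (4x4, takes a point from camera to world coordinates). Camera axes: x right, y up, looking along -z (the intrinsics and any distortion apply to the point x, -y, -z); pixel columns grow to the right and rows downward; lengths in mm; the calibration is good to about 2 mm. A picture is of the moment at which its call begins. There is no depth.
- bot.close_job(): hands the job in; it is judged then, once.
Trained networks look in a picture, given as the dict that the camera call returned (one of the last four; its "shot" number tells which), for a name from the list of things; names that differ only in an ending like _2 or _b are one class to them, and where a whole thing is asked for, a point or a joint stands for the part that bears it (a point fixed in the world has none). Each returns a list of dicts, best first, with "confidence" (0 to 1); they miss things now and then, are a little off and sometimes report something else, mostly with a low value. They report only what shows in the picture. A call takes as long as a camera call. They do not tell look-alikes from the thing itself.
- models.look_for(picture, thing): "location" ([column, row] in pixels, amid what is visible of it).
- models.spot_point(picture, thing): "location" ([column, row] in pixels: a listed point, or the origin of a listed thing).
The state is a dict: "time_s": time; "joint_positions": joint angles; "dq": joint speeds; "joint_efforts": joint torques, N m; "position": TCP position; "ee_rot": TCP orientation; "ft_force": force on the tool from outside, world axes, zero at the start; "ft_torque": the same for the moment, N m; "gripper_width": opening from 0.0 (shut) to 1.0 (fully open); "grasp_force": force on a finger pad.
Only numpy, scipy, OpenCV 4.12 (cv2) and the standard library are available. Lean on these libraries where they do the work, as an engineer would, in place of code of your own. Each camera call takes 0.05 s, during which the arm holds its last target. There are 200 camera calls.

## Task

Get the two orange sample cups ready to be weighed together on the balance. Push the draft shield's glass lid back by its blue grip until it meets its rear stop, set the cup from the bench upright inside the cup on the pan so that it is fully nested, and then slide the lid forward again until it is fully shut. Do not lean hard on the pan, keep both cups standing, and leave the jars, beaker, dishes and bottle where they are.

Things in the scene. Friction and masses are not known exactly. Their poses are not given: they have to be found in the camera images.
- balance: Fixed white laboratory balance, 210 mm wide, x -205 to +210 mm. Origin on the bench under the pan's centre; +x from its front (sloped console, to 80 mm high) to its rear, z up. A glass draft shield stands from x = -100 to +100 mm, inside 191 mm wide, wall tops and lid rails 197 mm above the bench; behind it a tower 190 mm high. The only way in is from above, under the sliding lid.
- pan: Round steel weighing pan, 112 mm diameter, inside the draft shield. Origin at the centre of its upper face, 75 mm above the bench; axes as the balance's.
- lid (a joint): Sliding glass lid of the draft shield, 200 x 206 mm, 7 mm thick, upper face 204 mm above the bench. 0 = fully shut (front stop), 0.16 m = fully open (rear stop), its front edge then 60 mm behind the pan's centre. It slides along the balance's +x to open, needs about 2 N, a little more with speed, and stays where it is left.
- lid_grip (a point): Centre of the top of the lid's blue grip bar: 96 mm long along the balance's y, 12 mm thick along its x (on a strip 20 mm wide, 2 mm high), its top 28 mm above the lid's upper face and 232 mm above the bench. It lies 70 mm in front of the pan's centre when shut, 90 mm behind it when open.
- cup: Loose orange cup standing on the bench, to be moved: 80 mm high, outside 42 mm wide at the foot, 68 mm at the rim, wall 2 mm, 60 g. Origin at the centre of its underside, z up. Its floor is 30 mm thick: a nested cup's origin is 30 mm above the lower one's, with 2 to 3 mm side play, its rim then 185 mm above the bench. Grip it in its top 28 mm: the fingertips then clear the lower cup's rim.
- pan_cup: The same kind of orange cup, loose, standing upright on the pan (its foot 75 mm, its rim 155 mm above the bench). Origin at the centre of its underside, z up along its axis.
- jar_red: Closed glass jar with seeds and a red lid, 68 mm diameter, 105 mm high; origin at the centre of its underside. Bystander.
- jar_green: Closed glass jar with seeds and a green lid, 68 mm diameter, 105 mm high; origin at the centre of its underside. Bystander.
- beaker: Empty clear glass beaker, 70 mm diameter, 95 mm high; origin at the centre of its underside. Bystander.
- dish_left: On the left (+y): closed clear petri dish, 90 mm diameter, 16 mm high; origin at the centre of its underside. Bystander.
- dish_right: On the right (-y): closed clear petri dish, 90 mm diameter, 16 mm high; origin at the centre of its underside. Bystander.
- wash_bottle: White plastic bottle, 64 mm diameter, 170 mm high; origin at the centre of its underside. Bystander.
Mind the look-alikes: they are no part of the job. What is shaped like the cup but purple or yellow is not meant.

How it is judged:
By the outcome, as a careful person would: the job done as asked, in the order asked, and still so for the second after the job is handed in, with the robot touching nothing.
It also fails if it takes over 59 s, if anything falls off the work surface, if the arm or the gripper's body presses on something with over 40 N, if the wrist force passes 120 N, or if a joint passes its speed limit or range.

## Working session

There is one attempt and no reset: what is moved stays moved. The work goes in short steps, Python scripts to look and compute and a tool call to move; the robot and the scene stay as the last step left them, time stands still between calls to the robot, and variables do not carry over. Pictures are saved under pics/ and viewed, at most 10 in all, crops included, and the job is handed in when it is done.

Besides the shell and the picture viewer there is one more tool, called after ">>>" as a command line: name --argument value ..., lists and objects as JSON in quotes. apply_moves: Moves the arm, as the interface text tells. Its arguments: {"type":"object","properties":{"moves":{"type":"array","items":{"type":"number"}},"force":{"type":"number"}},"required":["moves"]}

```bash
mkdir -p pics
cat > h.py <<'E'
import numpy as np, cv2
from cell import bot, imaging, models
def ray(p,uv):
    K,T=np.array(p["K"]),np.array(p["T"])
    d=np.linalg.inv(K)@[uv[0],uv[1],1]; d=T[:3,:3]@[d[0],-d[1],-d[2]]
    return T[:3,3],d/np.linalg.norm(d)
def at_z(p,uv,z):
    o,d=ray(p,uv); return (o+d*(z-o[2])/d[2]).round(1)
def proj(p,P):
    K,T=np.array(p["K"]),np.array(p["T"])
    c=T[:3,:3].T@(np.array(P,float)-T[:3,3]); q=K@[c[0],-c[1],-c[2]]; return (q[:2]/q[2]).round(1)
E
python3 - <<'E'
from h import *
for n in("scene","top"):
    p=imaging.snapshot(n); cv2.imwrite(f"pics/{n}0.png",p["pixels"]); print(n,p.keys(),np.array(p["T"]).round(2).tolist(),np.array(p["K"]).tolist())
    for t,z in[("balance",0),("pan",75),("lid_grip",232),("cup",0),("pan_cup",75),("jar_red",0),("jar_green",0),("beaker",0),("dish_left",0),("dish_right",0),("wash_bottle",0)]:
        for r in models.spot_point(p,t)[:4]: print(t,np.round(r["location"],1),round(r["confidence"],2),at_z(p,r["location"],z))
o=bot.observe();print({k:np.round(v,2).tolist() for k,v in o.items()})
E
```

```text
scene dict_keys(['pixels', 'K', 'T', 'shot']) [[0.49, -0.75, 0.45, 1171.92], [0.87, 0.43, -0.24, -324.33], [-0.01, 0.51, 0.86, 1325.82], [0.0, 0.0, 0.0, 1.0]] [[566.1460281150271, 0.0, 321.2230813171467], [0.0, 566.1460281150271, 225.8682845977669], [0.0, 0.0, 1.0]]
pan [426.9 208.9] 0.53 [608.9 287.3  75. ]
lid_grip [326.4 193.2] 0.57 [528.7  32.6 232. ]
cup [440.2 164.7] 0.84 [468.9 443.7   0. ]
cup [366.7 170.2] 0.78 [380.3 248.6   0. ]
cup [402.7 176.6] 0.65 [450.6 326.2   0. ]
pan_cup [324.8 193.3] 0.69 [434.6  80.   75. ]
jar_red [426.8 206.7] 0.75 [569.  327.8  -0. ]
jar_green [183.1 279.2] 0.82 [ 442.  -345.3    0. ]
beaker [211.5 319.4] 0.79 [ 579.7 -325.3    0. ]
beaker [186.8 281.3] 0.47 [ 452.3 -339.2    0. ]
dish_left [449.4 251. ] 0.69 [713.2 300.5   0. ]
dish_right [235.4 360.3] 0.95 [ 703.3 -316.9    0. ]
wash_bottle [155.2 324.2] 0.74 [ 522.5 -452.2    0. ]
wash_bottle [233.2 359.2] 0.36 [ 698.2 -320.4    0. ]
top dict_keys(['pixels', 'K', 'T', 'shot']) [[0.02, 0.99, -0.15, 333.52], [-1.0, 0.02, -0.0, -16.55], [0.0, 0.15, 0.99, 1547.54], [0.0, 0.0, 0.0, 1.0]] [[587.8
[... 293 characters left out ...]
2. ] 0.83 [563.1 335.    0. ]
jar_green [441.5 294.7] 0.55 [ 439.1 -336.1    0. ]
beaker [434.2 242.5] 0.87 [ 577.5 -317.7    0. ]
dish_left [206.6 186.1] 0.58 [716.8 296.5   0. ]
dish_right [433.2 193.2] 0.97 [ 712.1 -315.7    0. ]
dish_right [431.9 241.7] 0.6 [ 579.5 -311.6    0. ]
wash_bottle [485.7 262.3] 0.64 [ 527.7 -453.9    0. ]
{'time_s': 1.2, 'joint_positions': [57.98, 20.56, 86.54, 0.0, 72.91, -6.6], 'dq': [-0.04, 0.05, -0.09, -0.1, 0.01, -0.07], 'joint_efforts': [0.0, -52.76, -27.9, -0.0, 0.0, -0.0], 'position': [257.63, 541.84, 231.26], 'ee_rot': [-179.99, -0.0, 154.57], 'ft_force': [-0.43, 0.16, -0.12], 'ft_torque': [-0.03, 0.05, -0.0], 'grasp_force': 0.0, 'gripper_width': 1.0}
```

View both.

View pics/scene0.png

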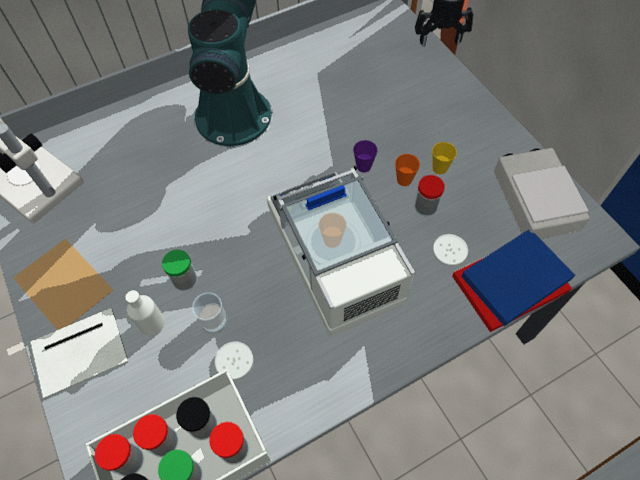

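View pics/top0.png

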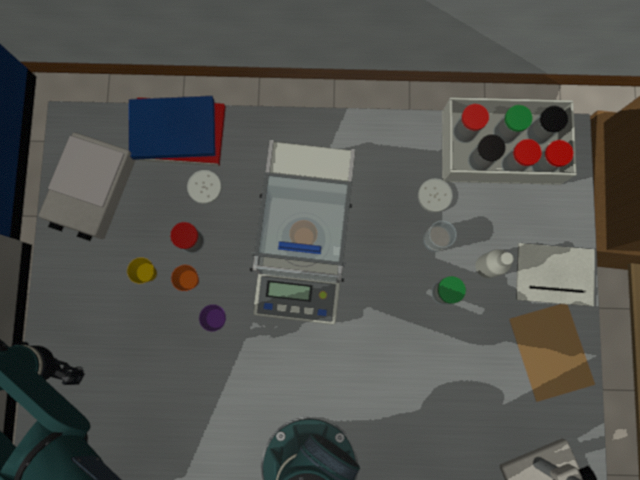

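```bash
cat >> h.py <<'E'
from scipy.optimize import minimize
A=np.linspace(0,2*np.pi,40)
def cupmask(p,x,y,z0,S=4):
    P=[(x+r*np.cos(a),y+r*np.sin(a),z) for r,z in((21,z0),(34,z0+80)) for a in A]
    q=np.array([proj4(p,c) for c in P]); return q
def proj4(p,P):
    K,T=np.array(p["K"]),np.array(p["T"])
    c=T[:3,:3].T@(np.array(P,float)-T[:3,3]); q=K@[c[0],-c[1],-c[2]]; return q[:2]/q[2]
def fitcup(views,z0,x0):
    # views: list of (pic, binary mask uint8)
    def cost(v):
        s=0
        for p,m in views:
            h=cv2.convexHull(cupmask(p,v[0],v[1],z0).astype(np.float32))
            M=np.zeros((m.shape[0]*4,m.shape[1]*4),np.uint8); cv2.fillConvexPoly(M,np.round(h*4+1.5).astype(int),255)
            M=cv2.resize(M,m.shape[::-1],interpolation=cv2.INTER_AREA)/255.
            s+=np.abs(M-m).sum()/m.sum()
        return s
    r=minimize(cost,x0,method="Nelder-Mead",options=dict(initial_simplex=[x0,[x0[0]+15,x0[1]],[x0[0],x0[1]+15]],xatol=.1)); return r.x.round(1),round(r.fun,3)
def hsvmask(p,lo,hi,c,rad):
    m=cv2.inRange(cv2.cvtColor(p["pixels"],cv2.COLOR_BGR2HSV),lo,hi)
    k=np.zeros_like(m); cv2.circle(k,tuple(int(i) for i in c),rad,255,-1); m&=k
    n,l,s,_=cv2.connectedComponentsWithStats(m); 
    return (l==1+np.argmax(s[1:,4])).astype(float)
E
python3 - <<'E'
from h import *
S=imaging.snapshot("scene");T=imaging.snapshot("top")
V=[];W=[]
for p,c,g,pc in((S,(406,170),(326,197),(331,228)),(T,(185,278),(300,247),(303,231))):
    h=cv2.cvtColor(p["pixels"],cv2.COLOR_BGR2HSV)
    print("hsv cup",h[c[1],c[0]],"pan cup",h[pc[1],pc[0]],h[pc[1],pc[0]+20],"grip",h[g[1],g[0]])
    m=hsvmask(p,(3,120,60),(17,255,255),c,28); V.append((p,m)); print(m.sum())
    m=hsvmask(p,(3,35,60),(20,255,255),pc,24); W.append((p,m)); print("pc",m.sum())
    b=hsvmask(p,(105,120,40),(130,255,255),g,40)
    r=cv2.minAreaRect(np.argwhere(b>0)[:,::-1].astype(np.float32)); q=cv2.boxPoints(r)
    print("grip",r,[at_z(p,u,232).tolist() for u in q])
for v in(V,V[:1],V[1:]):print("cup",fitcup(v,0,(456,326)))
for v in(W,W[:1],W[1:]):print("pan",fitcup(v,75,(595,30)))
# zoomed
a=cv2.resize(T["pixels"][130:330,240:370],None,fx=3,fy=3,interpolation=cv2.INTER_CUBIC)
b=cv2.resize(S["pixels"][160:340,260:420],None,fx=2.5,fy=2.5,interpolation=cv2.INTER_CUBIC)
H=np.zeros((600,790,3),np.uint8);H[:600,:390]=a;H[:450,390:790]=b;cv2.imwrite("pics/z.png",H)
E
```

```text
hsv cup [ 12 234 179] pan cup [ 17  66 190] [ 90  20 207] grip [111 227  82]
599.0
pc 673.0
grip ((325.29736328125, 197.1466827392578), (11.570508003234863, 42.82694625854492), 69.6235580444336) [[516.7, -22.1, 232.0], [526.5, 79.6, 232.0], [557.4, 72.3, 232.0], [547.3, -28.1, 232.0]]
hsv cup [ 12 225 121] pan cup [ 15  70 127] [ 83  17 123] grip [110 169 119]
568.0
pc 517.0
grip ((299.2865905761719, 247.42071533203125), (41.52225875854492, 7.3989129066467285), 6.340191841125488) [[518.0, 80.0, 232.0], [534.8, 78.8, 232.0], [526.6, -14.9, 232.0], [509.8, -13.5, 232.0]]
cup (array([461.4, 323.5]), np.float64(0.131))
cup (array([462. , 322.8]), np.float64(0.056))
cup (array([461.3, 324.7]), np.float64(0.065))
pan (array([568. ,  26.8]), np.float64(0.331))
pan (array([567.9,  25.6]), np.float64(0.116))
pan (array([569.3,  28.2]), np.float64(0.211))
```

View pics/z.png

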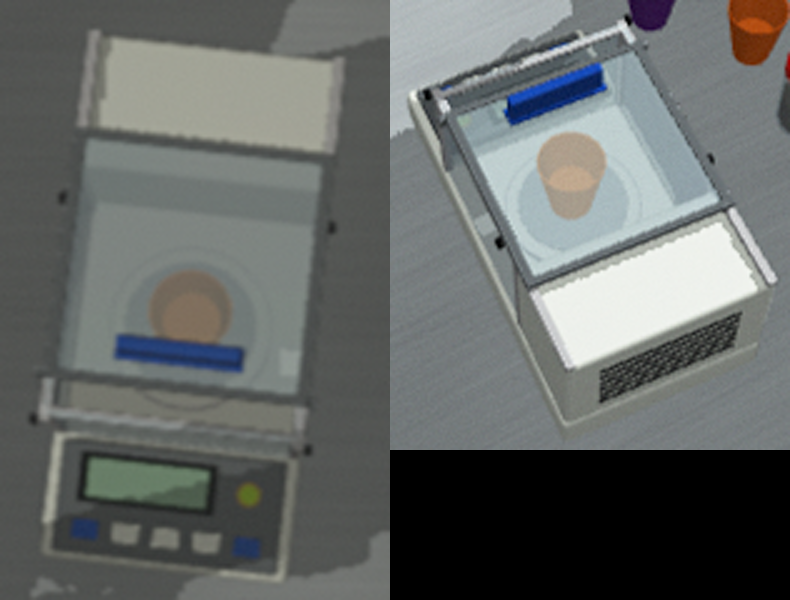

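The pictures show the target orange cup at top (185,278), with purple at (212,318), yellow at (141,270) and the red jar at (185,236) around it. The balance is turned about -5°. The blue grip is at top (299,246), and the pan cup shows through the glass at (303,232). I'll move to just in front of the grip with the fingers shut.

>>> apply_moves --moves '[0, 2, -4.22, 0.3, 0, 0, 0.03, 0, 2, -4.22, 0.3, 0, 0, 0.03, 0, 2, -4.22, 0.3, 0, 0, 0.03, 0, 2, -4.22, 0.3, 0, 0, 0.03, 0, 2, -4.22, 0.3, 0, 0, 0.03, 0, 2, -4.22, 0.3, 0, 0, 0.03, 0, 2, -4.22, 0.3, 0, 0, 0.03, 0, 2, -4.22, 0.3, 0, 0, 0.03, 0, 2, -4.22, 0.3, 0, 0, 0.03, 0, 2, -4.22, 0.3, 0, 0, 0.03, 0, 2, -4.22, 0.3, 0, 0, 0.03, 0, 2, -4.22, 0.3, 0, 0, 0.03, 0, 0, 0, 0, 0, 0, 0, 0, 0, 0, 0, 0, 0, 0]'

```text
time_s: 3.05
position: [497.1, 35.8, 267.1]
ee_rot: [180.0, -0.1, 175.1]
ft_force: [0.1, -0.6, -0.1]
gripper_width: 0.004
grasp_force: 0.0
```

>>> apply_moves --moves '[0, 0, 0, -1.8, 0, 0, 0, 0, 0, 0, -1.8, 0, 0, 0, 0, 0, 0, -1.8, 0, 0, 0, 0, 0, 0, 0, 0, 0, 0, 0, 0.5, -0.05, 0, 0, 0, 0, 0, 0.5, -0.05, 0, 0, 0, 0, 0, 0.5, -0.05, 0, 0, 0, 0, 0, 0.5, -0.05, 0, 0, 0, 0, 0, 1, -0.09, 0, 0, 0, 0, 0, 1, -0.09, 0, 0, 0, 0]'

```text
time_s: 4.3
position: [538.3, 31.6, 213.3]
ee_rot: [-180.0, -0.0, 175.2]
ft_force: [-1.3, 1.1, 1.1]
gripper_width: -0.007
grasp_force: 1.0
```

Run:
```python
from h import *
T=imaging.snapshot("scene");cv2.imwrite("pics/s1.png",cv2.resize(T["pixels"][130:350,240:440],None,fx=2.5,fy=2.5))
for r in models.spot_point(T,"lid_grip")[:2]: print(r["location"],r["confidence"],at_z(T,r["location"],232))
print(bot.observe()["ft_force"])
```

```text
[330.7, 201.8] 0.62 [554.4  29.5 232. ]
[-0.07554483  0.81948079 -0.48838487]
```

View pics/s1.png

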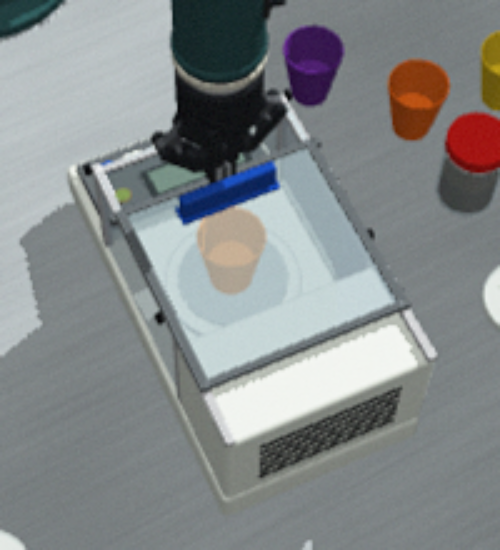

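The fingers are behind the bar at crop (228,195) and the lid is moving back. I'll carry on pushing.

>>> apply_moves --moves '[0, 1, -0.09, 0, 0, 0, 0, 0, 1, -0.09, 0, 0, 0, 0, 0, 1, -0.09, 0, 0, 0, 0, 0, 1, -0.09, 0, 0, 0, 0, 0, 1, -0.09, 0, 0, 0, 0, 0, 1, -0.09, 0, 0, 0, 0, 0, 1, -0.09, 0, 0, 0, 0, 0, 1, -0.09, 0, 0, 0, 0, 0, 1, -0.09, 0, 0, 0, 0, 0, 1, -0.09, 0, 0, 0, 0, 0, 1, -0.09, 0, 0, 0, 0, 0, 0.5, -0.04, 0, 0, 0, 0, 0, 0.5, -0.04, 0, 0, 0, 0]'

```text
time_s: 6.02
position: [640.7, 22.4, 212.9]
ee_rot: [-179.9, -2.0, 175.2]
ft_force: [-57.5, 2.9, 39.5]
gripper_width: 0.001
grasp_force: 29.4
```

>>> apply_moves --moves '[0, 0.3, -0.03, 0, 0, 0, 0, 0, 0.3, -0.03, 0, 0, 0, 0]'

```text
time_s: 6.28
position: [640.7, 22.4, 213.0]
ee_rot: [-179.9, -2.6, 175.3]
ft_force: [-69.6, 2.2, 47.6]
gripper_width: 0.001
grasp_force: 36.0
```

>>> apply_moves --moves '[0, 0.3, -0.03, 0, 0, 0, 0, 0, 0.3, -0.03, 0, 0, 0, 0]'

```text
time_s: 6.52
position: [640.7, 22.4, 213.0]
ee_rot: [-179.9, -3.3, 175.3]
ft_force: [-86.1, 5.1, 58.3]
gripper_width: 0.004
grasp_force: 44.4
```

>>> apply_moves --moves '[0, -3, 0.26, 0, 0, 0, 0, 0, -2, 0.17, 0, 0, 0, 0, 0, -1, 0.09, 0, 0, 0, 0, 0, 0, 0, 3, 0, 0, 0, 0, 0, 0, 3, 0, 0, 0]'

```text
time_s: 7.15
position: [610.7, 24.8, 274.1]
ee_rot: [-180.0, 0.1, 175.2]
ft_force: [0.7, -0.5, 1.1]
gripper_width: -0.002
grasp_force: 0.0
```

Run:
```python
from h import *
S=imaging.snapshot("scene");T=imaging.snapshot("top")
for p in(S,T):
  for t,z in(("lid_grip",232),("pan_cup",75),("pan",75),("balance",0)):
    for r in models.spot_point(p,t)[:3]: print(t,np.round(r["location"],1),round(r["confidence"],2),at_z(p,r["location"],z))
o=bot.observe();print(o["position"],o["ft_force"])
a=cv2.resize(T["pixels"][130:330,240:370],None,fx=3,fy=3,interpolation=cv2.INTER_CUBIC)
b=cv2.resize(S["pixels"][150:340,260:420],None,fx=2.5,fy=2.5,interpolation=cv2.INTER_CUBIC)
H=np.zeros((600,790,3),np.uint8);H[:600,:390]=a;H[:475,390:790]=b;cv2.imwrite("pics/z2.png",H)
```

```text
lid_grip [347.3 238.5] 0.56 [656.7  13.5 232. ]
pan_cup [332.4 235.1] 0.68 [555.6  34.1  75. ]
pan_cup [155.2 326.1] 0.55 [ 563.7 -446.6   75. ]
pan [333.  236.9] 0.43 [560.9  32.8  75. ]
balance [333.2 255.1] 0.58 [572.4  27.3   0. ]
pan_cup [305.6 240. ] 0.65 [564.2  23.   75. ]
balance [302.7 241.8] 0.66 [570.9  32.6   0. ]
[609.17439193  24.95878838 272.16896664] [-0.13381019  0.85955153 -0.31347221]
```

View pics/z2.png

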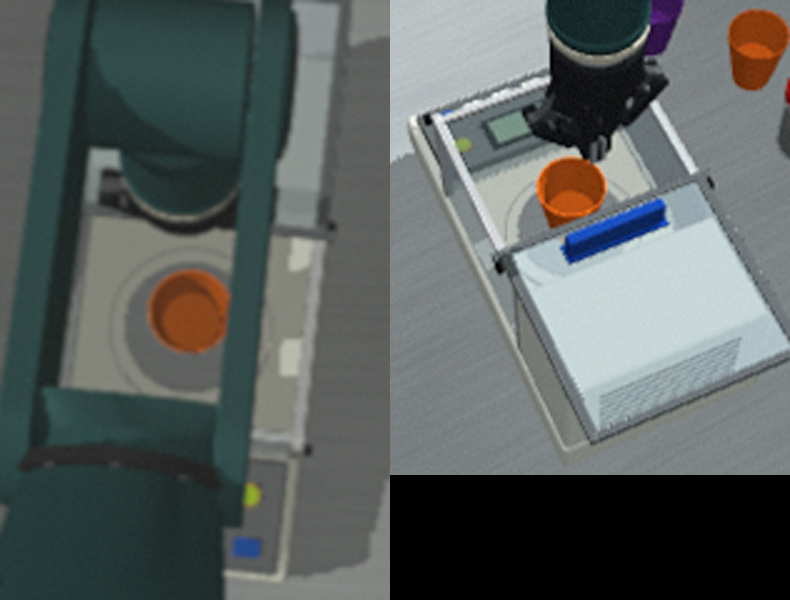

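The lid is fully back, with the grip at x≈657 and the pan centre at about (567,26). The pan cup is at crop (572,190). Next I'll go to the bench cup.

>>> apply_moves --moves '[1, -1.85, 3.73, 0, 0, 0, 0.054, 1, -1.85, 3.73, 0, 0, 0, 0.054, 1, -1.85, 3.73, 0, 0, 0, 0.054, 1, -1.85, 3.73, 0, 0, 0, 0.054, 1, -1.85, 3.73, -1, 0, 0, 0.054, 1, -1.85, 3.73, -3, 0, 0, 0.054, 1, -1.85, 3.73, -4, 0, 0, 0.054, 1, -1.85, 3.73, -4, 0, 0, 0.054, 1, 0, 0, -1, 0, 0, 0, 1, 0, 0, 0, 0, 0, 0]'

```text
time_s: 8.9
position: [461.3, 322.9, 142.5]
ee_rot: [-180.0, -0.1, -160.0]
ft_force: [-0.0, -0.6, -0.2]
gripper_width: 1.003
grasp_force: 0.0
```

Run:
```python
from h import *
p=imaging.snapshot("wrist");cv2.imwrite("pics/w.png",p["pixels"]);print(proj(p,(461.5,323.8,80)),proj(p,(461.5,323.8,30)))
for r in models.spot_point(p,"cup")[:3]: print(r["location"],r["confidence"],at_z(p,r["location"],0))
```

```text
[325.  254.6] [324.4 231.8]
[439.0, 280.0] 0.95 [476.4 434.9   0. ]
[271.4, 65.8] 0.89 [364.4 247.4   0. ]
[322.7, 222.8] 0.8 [462.8 323.    0. ]
```

View pics/w.png

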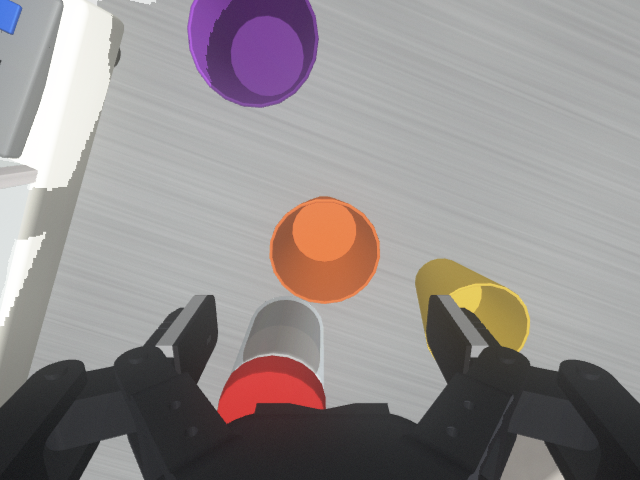

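The wrist view has the orange rim centred at (325,250) between the fingers, and the jar and the yellow cup are clear of their path. I'll go down and grip.

>>> apply_moves --moves '[1, 0, 0, -2.5, 0, 0, 0, 1, 0, 0, -2.5, 0, 0, 0, 1, 0, 0, -2, 0, 0, 0, 1, 0, 0, -1.2, 0, 0, 0, 1, 0, 0, -0.7, 0, 0, 0, 1, 0, 0, 0, 0, 0, 0, 0.5, 0, 0, 0, 0, 0, 0, 0.5, 0, 0, 0, 0, 0, 0, 0.5, 0, 0, 0, 0, 0, 0, 0.5, 0, 0, 0, 0, 0, 0]' --force 30

```text
time_s: 10.25
position: [462.5, 323.8, 55.5]
ee_rot: [180.0, 0.1, -160.0]
ft_force: [-0.7, 0.9, 6.0]
gripper_width: 0.759
grasp_force: 32.3
```

>>> apply_moves --moves '[0.5, 0, 0, 1, 0, 0, 0, 0.5, 0, 0, 3, 0, 0, 0, 0.5, 0, 0, 4, 0, 0, 0, 0.5, 0, 0, 5, 0, 0, 0, 0.5, 0, 0, 5, 0, 0, 0, 0.5, 0, 0, 4, 0, 0, 0, 0.5, 0, 0, 1, 0, 0, 0, 0.5, 0, 0, 0, 0, 0, 0]'

```text
time_s: 11.25
position: [461.5, 323.3, 284.4]
ee_rot: [180.0, 0.0, -160.0]
ft_force: [0.1, -0.4, -0.9]
gripper_width: 0.758
grasp_force: 33.5
```

Run:
```python
from h import *
S=imaging.snapshot("scene");T=imaging.snapshot("top")
o=bot.observe();print(o["position"],o["ft_force"],o["gripper_width"])
W=[]
for p,c in((S,(331,228)),(T,(303,235))):
    W.append((p,hsvmask(p,(3,120,50),(17,255,255),c,26))); print(W[-1][1].sum())
for v in(W,W[:1],W[1:]):print("pan",fitcup(v,75,(575,30)))
for p,m in W:
    q=np.argwhere(m>0)[:,::-1]; print(q.min(0),q.max(0))
    h=cupmask(p,568,27,75);print(h.min(0).round(1),h.max(0).round(1))
a=[cv2.resize(p["pixels"][150:310,230:380],None,fx=2.6,fy=2.6,interpolation=cv2.INTER_CUBIC) for p in(S,T)]
cv2.imwrite("pics/z3.png",np.hstack(a))
# wrist view: rim of held cup relative to tool
w=imaging.snapshot("wrist");m=hsvmask(w,(3,120,50),(17,255,255),(325,300),250)
q=np.argwhere(m>0)[:,::-1];print("wrist",q.min(0),q.max(0),m.sum());P=o["position"]
h=cupmask(w,P[0],P[1],P[2]-54);print(h.min(0).round(1),h.max(0).round(1));print(fitcup([(w,m)],P[2]-54,(P[0],P[1])))
```

```text
[460.53839074 322.77817593 282.53264137] [ 0.57419397 -0.49780322 -1.20835297] 0.7575011245071838
583.0
590.0
pan (array([568. ,  26.7]), np.float64(0.372))
pan (array([568.2,  25.9]), np.float64(0.292))
pan (array([568.4,  28.2]), np.float64(0.067))
[319 213] [346 240]
[318.4 211.9] [346.6 247.3]
[289 220] [316 246]
[289.1 219.3] [317.4 247.2]
wrist [234 222] [411 402] 23879.0
[232.9 224.1] [417.1 409.6]
(array([458.7, 321.2]), np.float64(0.056))
```

View pics/z3.png

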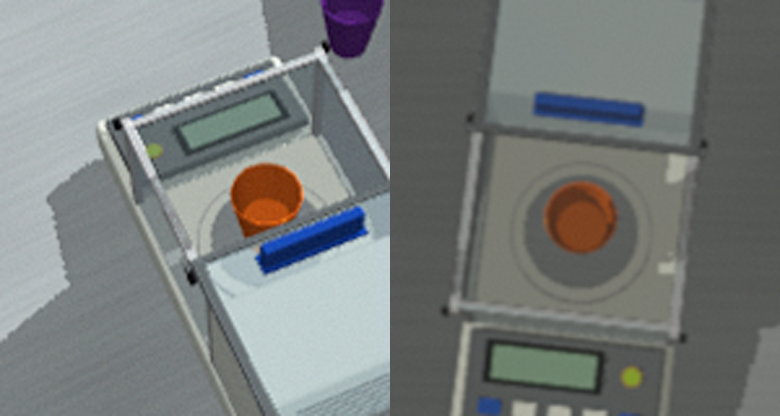

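The lid is at its rear stop and the pan cup stands at about (568,27). The cup is held. I'll carry it above the pan cup.

>>> apply_moves --moves '[0.5, 0.7, -1.8, 0, 0, 0, -0.024, 0.5, 1.4, -3.8, 0, 0, 0, -0.054, 0.5, 1.4, -3.8, 0, 0, 0, -0.054, 0.5, 1.4, -3.8, 0, 0, 0, -0.054, 0.5, 1.4, -3.8, 0, 0, 0, -0.054, 0.5, 1.4, -3.8, 0, 0, 0, -0.054, 0.5, 1.4, -3.8, 0, 0, 0, -0.054, 0.5, 1.0, -3.0, 0, 0, 0, -0.054, 0.5, 0.7, -2.0, 0, 0, 0, -0.03, 0.5, 0, 0, 0, 0, 0, 0, 0.5, 0, 0, 0, 0, 0, 0]'

```text
time_s: 12.78
position: [569.1, 27.8, 283.9]
ee_rot: [180.0, -0.1, 175.2]
ft_force: [0.4, -0.1, -0.1]
gripper_width: 0.756
grasp_force: 33.6
```

Run:
```python
from h import *
S=imaging.snapshot("scene");T=imaging.snapshot("top")
P=np.mean([bot.observe()["position"] for _ in range(3)],0);print(P)
for n,p in(("s",S),("t",T)):
    c=proj(p,(P[0],P[1],P[2]-30)); m=hsvmask(p,(3,120,40),(17,255,255),c,40); q=np.argwhere(m>0)[:,::-1]
    h=cupmask(p,P[0],P[1],P[2]-54); print(n,m.sum(),q.min(0),q.max(0),h.min(0).round(1),h.max(0).round(1))
    if m.sum()>50: print(fitcup([(p,m)],P[2]-54,(P[0],P[1])))
a=[cv2.resize(p["pixels"][130:310,230:380],None,fx=2.6,fy=2.6,interpolation=cv2.INTER_CUBIC) for p in(S,T)]
cv2.imwrite("pics/z4.png",np.hstack(a))
```

```text
[569.15490256  28.287107   284.165485  ]
s 1343.0 [319 177] [348 240] [318.  174.6] [349.3 214.9]
(array([583. ,  23.3]), np.float64(0.502))
t 470.0 [286 224] [315 246] [284.8 205.1] [316.6 236.3]
(array([543.8,  27.3]), np.float64(0.704))
```

View pics/z4.png

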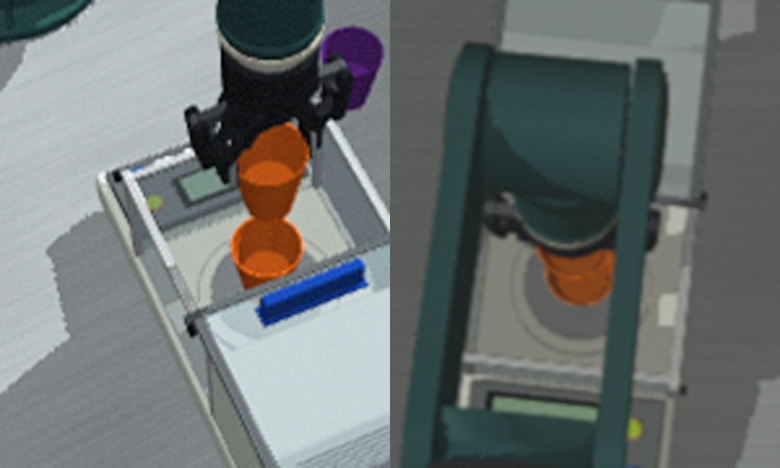

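>>> apply_moves --moves '[0.5, 0, 0, -2, 0, 0, 0, 0.5, 0, 0, -2, 0, 0, 0, 0.5, 0, 0, -2, 0, 0, 0, 0.5, 0, 0, -1, 0, 0, 0, 0.5, 0, 0, -1, 0, 0, 0, 0.5, 0, 0, -1, 0, 0, 0, 0.5, 0, 0, -0.8, 0, 0, 0, 0.5, 0, 0, 0, 0, 0, 0]'

```text
time_s: 13.88
position: [569.2, 27.3, 185.7]
ee_rot: [-180.0, -0.1, 175.2]
ft_force: [-0.9, -0.7, -0.8]
gripper_width: 0.756
grasp_force: 33.5
```

>>> apply_moves --moves '[0.5, 0, 0, -0.5, 0, 0, 0, 0.5, 0, 0, -0.5, 0, 0, 0, 0.5, 0, 0, -0.4, 0, 0, 0, 0.5, 0, 0, 0, 0, 0, 0]'

```text
time_s: 14.38
position: [569.3, 27.4, 171.9]
ee_rot: [-180.0, -0.0, 175.2]
ft_force: [0.2, 0.5, -0.1]
gripper_width: 0.755
grasp_force: 33.5
```

>>> apply_moves --moves '[0.5, 0, 0, -0.3, 0, 0, 0, 0.5, 0, 0, -0.3, 0, 0, 0, 0.5, 0, 0, 0, 0, 0, 0]'

```text
time_s: 14.75
position: [569.4, 27.4, 166.0]
ee_rot: [-180.0, -0.0, 175.2]
ft_force: [0.3, -0.1, -0.9]
gripper_width: 0.755
grasp_force: 33.5
```

>>> apply_moves --moves '[0.5, 0, 0, -0.2, 0, 0, 0, 0.5, 0, 0, -0.1, 0, 0, 0, 0.5, 0, 0, 0, 0, 0, 0]'

```text
time_s: 15.12
position: [569.5, 27.3, 163.2]
ee_rot: [-180.0, -0.0, 175.2]
ft_force: [-0.3, -0.0, -0.3]
gripper_width: 0.755
grasp_force: 33.6
```

>>> apply_moves --moves '[0.5, 0, 0, -0.1, 0, 0, 0, 0.5, 0, 0, -0.1, 0, 0, 0, 0.5, 0, 0, 0, 0, 0, 0]'

```text
time_s: 15.5
position: [569.5, 27.3, 161.2]
ee_rot: [-180.0, -0.0, 175.2]
ft_force: [0.1, 0.8, -0.2]
gripper_width: 0.757
grasp_force: 33.6
```

>>> apply_moves --moves '[0.5, 0, 0, -0.1, 0, 0, 0, 0.5, 0, 0, 0, 0, 0, 0]'

```text
time_s: 15.75
position: [569.9, 27.3, 160.6]
ee_rot: [-180.0, 0.0, 175.2]
ft_force: [-0.8, 1.8, 2.6]
gripper_width: 0.755
grasp_force: 33.7
```

Light contact, so I'll release and lift.

>>> apply_moves --moves '[0.85, 0, 0, 0, 0, 0, 0, 0.95, 0, 0, 0, 0, 0, 0, 0.95, 0, 0, 0, 0, 0, 0, 0.95, 0, 0, 1, 0, 0, 0, 0.95, 0, 0, 2, 0, 0, 0, 0.95, 0, 0, 4, 0, 0, 0, 0.95, 0, 0, 4, 0, 0, 0, 0.95, 0, 0, 2, 0, 0, 0, 0.95, 0, 0, 0, 0, 0, 0]'

```text
time_s: 16.88
position: [570.9, 27.3, 292.7]
ee_rot: [-180.0, 0.3, 175.2]
ft_force: [-0.5, -0.4, 0.1]
gripper_width: 0.953
grasp_force: 0.0
```

Run:
```python
from h import *
w=imaging.snapshot("wrist");S=imaging.snapshot("scene");o=bot.observe();print(o["position"],o["ft_force"])
c=proj(S,(568,27,150));m=hsvmask(S,(3,120,40),(17,255,255),c,40);q=np.argwhere(m>0)[:,::-1];print(q.min(0),q.max(0))
h=cupmask(S,568,27,105);print(h.min(0),h.max(0))
for r in models.spot_point(S,"lid_grip")[:2]: print(r["confidence"],at_z(S,r["location"],232))
a=cv2.resize(w["pixels"],(400,300));b=cv2.resize(S["pixels"][150:300,270:410],None,fx=2.7,fy=2.7,interpolation=cv2.INTER_CUBIC)
H=np.zeros((420,790,3),np.uint8);H[:300,:400]=a;H[:405,400:778]=b;cv2.imwrite("pics/z5.png",H)
```

```text
[569.21768429  27.38217423 289.89050941] [-0.5011351   0.63072683 -0.30469508]
[319 206] [347 240]
[318.20867956 205.19883194] [346.96408514 241.51930902]
0.76 [650.9  16.7 232. ]
0.67 [ 575.9 -338.9  232. ]
```

View pics/z5.png

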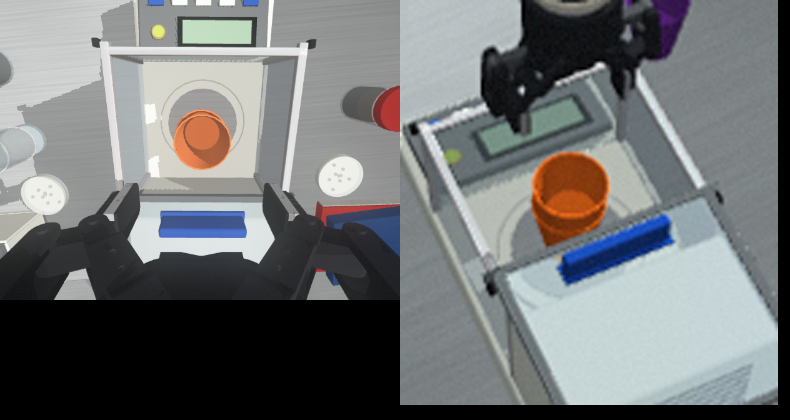

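The upper cup is fully nested: its rim is at crop (570,185), which matches the predicted 105 mm foot height, and the two rims are concentric. Next I'll go behind the grip.

>>> apply_moves --moves '[0, 2, -0.2, 0, 0, 0, 0, 0, 4, -0.3, 0, 0, 0, 0, 0, 4, -0.3, 0, 0, 0, 0, 0, 2.4, -0.2, 0, 0, 0, 0, 0, 0, 0, 0, 0, 0, 0, 0, 0, 0, -2.5, 0, 0, 0, 0, 0, 0, -2.5, 0, 0, 0, 0, 0, 0, -1.7, 0, 0, 0, 0, 0, 0, -0.9, 0, 0, 0, 0, 0, 0, 0, 0, 0, 0]'

```text
time_s: 18.27
position: [693.1, 17.4, 213.8]
ee_rot: [-180.0, -0.1, 175.2]
ft_force: [0.5, -0.1, -1.1]
gripper_width: -0.0
grasp_force: 0.0
```

>>> apply_moves --moves '[0, -0.6, 0.05, 0, 0, 0, 0, 0, -0.6, 0.05, 0, 0, 0, 0, 0, -0.6, 0.05, 0, 0, 0, 0, 0, -0.6, 0.05, 0, 0, 0, 0, 0, -1, 0.09, 0, 0, 0, 0, 0, -1, 0.09, 0, 0, 0, 0, 0, -1, 0.09, 0, 0, 0, 0, 0, -1, 0.09, 0, 0, 0, 0, 0, -1, 0.09, 0, 0, 0, 0, 0, -1, 0.09, 0, 0, 0, 0, 0, -1, 0.09, 0, 0, 0, 0, 0, -1, 0.09, 0, 0, 0, 0, 0, -1, 0.09, 0, 0, 0, 0, 0, -1, 0.09, 0, 0, 0, 0, 0, -1, 0.09, 0, 0, 0, 0, 0, -1, 0.09, 0, 0, 0, 0, 0, -1, 0.09, 0, 0, 0, 0, 0, 0, 0, 0, 0, 0, 0]'

```text
time_s: 20.52
position: [537.9, 31.2, 213.9]
ee_rot: [-180.0, -0.1, 175.2]
ft_force: [0.9, -0.4, -0.6]
gripper_width: -0.003
grasp_force: 0.0
```

>>> apply_moves --moves '[0, -0.6, 0.05, 0, 0, 0, 0, 0, -0.5, 0.04, 0, 0, 0, 0, 0, -0.4, 0.04, 0, 0, 0, 0, 0, -0.3, 0.03, 0, 0, 0, 0]'

```text
time_s: 21.02
position: [521.4, 32.6, 214.2]
ee_rot: [-180.0, -0.0, 175.2]
ft_force: [1.2, 0.2, -1.7]
gripper_width: -0.001
grasp_force: 0.8
```

>>> apply_moves --moves '[0, -0.3, 0.03, 0, 0, 0, 0, 0, -0.2, 0.02, 0, 0, 0, 0, 0, -0.2, 0.02, 0, 0, 0, 0]'

```text
time_s: 21.4
position: [515.0, 33.2, 214.4]
ee_rot: [-180.0, 0.1, 175.2]
ft_force: [5.1, -1.6, -4.7]
gripper_width: -0.001
grasp_force: 2.7
```

>>> apply_moves --moves '[0, -0.2, 0.02, 0, 0, 0, 0, 0, -0.2, 0.02, 0, 0, 0, 0]'

```text
time_s: 21.65
position: [515.0, 33.2, 215.0]
ee_rot: [-180.0, 0.5, 175.2]
ft_force: [15.3, -2.5, -10.5]
gripper_width: -0.002
grasp_force: 7.5
```

The lid is at the front stop. I'll back off and check.

>>> apply_moves --moves '[0, 0.6, -0.05, 0, 0, 0, 0, 0, 1, -0.09, 0, 0, 0, 0, 0, 0, 0, 3, 0, 0, 0, 0, 0, 0, 5, 0, 0, 0, 0, -3, 4, 3, 0, 0, 0, 0, -3, 5, 0, 0, 0, 0, 0, -2, 5, 0, 0, 0, 0, 0, -2, 5, 0, 0, 0, 0, 0, 0, 4, 0, 0, 0, 0, 0, 0, 0, 0, 0, 0, 0]'

```text
time_s: 22.9
position: [426.1, 264.6, 324.2]
ee_rot: [180.0, -0.0, 175.4]
ft_force: [-0.1, -0.6, 0.5]
gripper_width: -0.0
grasp_force: 0.0
```

Run:
```python
from h import *
S=imaging.snapshot("scene");T=imaging.snapshot("top")
for p in(S,T):
  for t,z in(("lid_grip",232),("jar_red",0),("jar_green",0),("beaker",0),("dish_left",0),("dish_right",0),("wash_bottle",0)):
    for r in models.spot_point(p,t)[:1]: print(t,round(r["confidence"],2),at_z(p,r["location"],z))
o=bot.observe();print(o["time_s"],o["position"],o["ft_force"])
a=[cv2.resize(p["pixels"][140:320,230:400],None,fx=2.3,fy=2.3,interpolation=cv2.INTER_CUBIC) for p in(S,T)]
cv2.imwrite("pics/z6.png",np.hstack(a))
```

```text
lid_grip 0.81 [499.5  33.7 232. ]
jar_red 0.58 [573.9 318.5   0. ]
jar_green 0.79 [ 445.7 -346.2    0. ]
beaker 0.96 [ 582.2 -327.8    0. ]
dish_left 0.65 [712.  301.4   0. ]
dish_right 0.61 [ 696.8 -321.1    0. ]
wash_bottle 0.72 [ 511.6 -450.7    0. ]
lid_grip 0.8 [498.2  33.2 232. ]
jar_red 0.67 [569.7 327.1   0. ]
jar_green 0.74 [ 446.3 -338.5    0. ]
beaker 0.93 [ 583.1 -313.2    0. ]
dish_left 0.93 [719.2 304.5   0. ]
dish_right 0.81 [ 710.9 -313.3    0. ]
wash_bottle 0.7 [ 522.7 -446.4    0. ]
23.7 [426.62184563 262.28938975 324.26910765] [-0.37019574  0.80703043 -0.46821733]
```

View pics/z6.png

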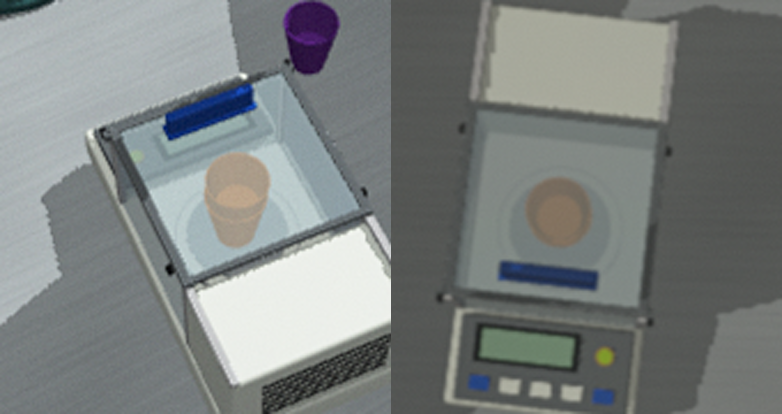

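The lid is fully shut: the grip is at x≈499 and no gap shows at the front. The nested pair stands upright at crop (236,200), and the bystanders haven't moved.

```bash
python3 -c "from cell import bot; print(bot.close_job())"
```

```text
the job is handed in; nothing more can be done
None
```

The job is handed in: the bench cup is fully nested upright in the pan cup, the lid went back to its rear stop and is fully shut again, and the bystanders are where they were; while pushing the lid open I overran the rear stop, and the wrist force reached about 104 N (limit 120 N) before I backed off.

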